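Centre a vial on a balance pan with light taps

TASK

The small capped vial stands off-centre on the round weighing pan of the balance. Nudge it along the pan with light taps of the fingertips, low down so that it does not topple, until it stands upright wholly inside the engraved ring in the middle of the pan, and leave it standing there untouched. Do not grip or lift it, do not knock it over or off the pan, do not bear down on the pan, and leave the beaker, the dropper bottle and the funnel beside the balance alone.

Things in the scene. Friction and masses are not known exactly. Their poses are not given: they have to be found in the camera images.
- vial: upright glass vial, white cap, round, 16.5 mm diameter at every height, 62 mm tall, about 16 g, loose on the pan. Origin: centre of its underside, z up, yaw means nothing. Slender: pushed slowly in its lowest 8 mm it slides (under 0.3 N, too little to feel) and stops with the push; pushed above some 11 to 17 mm it tips. Starts 13 to 18 mm off the pan's centre, in any direction
- pan: round flat metal weighing pan, 54 mm diameter, 4 mm thick, rimless, fixed. Origin: centre of its top face (56 mm above the worktop), z up, yaw means nothing. A thin dark engraved ring of 27 mm inner diameter round the origin marks the middle; the vial slides freely over it and is wholly inside when its axis is within 5 mm of the origin
- balance: compact white bench balance that carries the pan, fixed: 170 mm (x) by 130 mm (y), nothing on it higher than 43 mm above the worktop except the pan, which stands 13 mm above it. Origin: centre of its underside, z up, x from its keys (robot's side) to its back; the pan's centre is at x = 25 mm, y = 0
- beaker: bystander: small clear beaker, 46 mm in diameter, 57 mm tall, loose on the worktop beside the balance; origin at the centre of its underside
- dropper_bottle: bystander: small brown dropper bottle with a green top, 28 mm in diameter, 69 mm tall, loose on the worktop beside the balance; origin at the centre of its underside
- funnel: bystander: small white funnel standing on its wide mouth, 61 mm in diameter, 58 mm tall, loose on the worktop beside the balance; origin at the centre of its underside
There are look-alikes about, which are no part of the job. Leave any pink look-alike of the vial alone.

How it is judged:
By the outcome, as a careful person would: the job done as asked, in the order asked, and still so for the second after the job is handed in, with the robot touching nothing.
It also fails if it takes over 45 s, if anything falls off the work surface, if the arm or the gripper's body presses on something with over 40 N, if the wrist force passes 120 N, or if a joint passes its speed limit or range.

ROBOT

A 7-joint arm with a two-finger parallel gripper is mounted at the origin on a cart in front of the work surface, level with it; the furniture and walls round the work are solid. World frame = base frame: x ahead of the robot, y to its left, z up, the work surface at z = 0. Lengths are in m, angles in rad, forces in N, time in s.
With the tool pointing down it reaches from about 0.35 to 0.9 m from the base axis. Payload 8.1 kg.
Tool frame: the origin (TCP) lies midway between the tips of the shut fingers; the grasp point (between the pads) lies arm.grasp_offset behind it (arm.grasp_offset is the distance from the TCP to the grasp point, in m); z points along the fingers, y is the line along which they close (so a half turn about z gives the same grasp; the last joint's range is limited). The gripper opens to 92 mm and grips with 3 to 60 N. Pads are 19 mm wide; open, the fingers measure 130 mm over their backs; the gripper's body (75 mm by 190 mm) begins 47 mm behind the grasp point.
Start: joints at [1.06, 0.434, 0.025, 1.573, -0.012, 1.134, -0.075], TCP at [0.248, -0.574, 0.227] pointing down, gripper open.
Joint ranges: [-2.62, 2.62], [-0.44, 2.09], [-1.27, 1.32], [0.08, 2.57], [-1.32, 4.46], [0.12, 2], [-2.74, 2.74]. Speed limits (rad/s): [2.22, 2.22, 3.01, 3.01, 3.14, 3.14, 3.14].

INTERFACE

Orientations are given as a rotation vector (axis times angle).
In Python, from cell import observe, imaging, arm gives the robot as it stands.
- The arm moves only by the tool apply_moves, never from a script. Its argument "commands" is a list of rows, each a list of 5 numbers: the opening in per cent of the stroke, from 0 (shut) to 100 (fully open), then the shift along the world's x, y, z in units of 0.06 m (1.0 is 0.06 m), then the turn about the world's z in units of 0.5 rad (1.0 is 0.5 rad). A call has 1 to 12 rows; each row shifts and turns the commanded pose from where the row before left it; what a row does not reach is not made up. A row lasts 1/8 s, in which the tool goes at most 62.5 mm and 10.7 degrees, less where a joint would pass 70% of its speed; a pose out of reach is approached as far as the arm can. A call with a number of a shift or a turn outside -1 to 1 is refused whole. A call with a gripper value outside its range is refused whole. The fingers move at their own pace and stop on an object; "newtons" is the grip in N (left out, the last holds). Time passes only in rows, so rows that do not move let the fingers close. It gives the time, the measured TCP pose, the force, the opening and the grip force at its end, in the units of the state.
- observe(): the state, without advancing time (a new reading comes with each control period).
- imaging.get_image(name): name is "scene" or "top"; returns (picture, depth): 384x512x3 uint8, red, green, blue; 384x512 float32, m along the optical axis (not along the pixel's ray), 0 where there is no reading.
- imaging.camera_params(name): a dict with "camera_matrix" (3x3 intrinsics, pixels), "origin" and "rotation" of the camera in the world. Camera axes: x right, y up, looking along -z (the intrinsics and any distortion apply to the point x, -y, -z); pixel columns grow to the right and rows downward; lengths in m; the calibration is good to about 2 mm. A picture is of the moment at which its call begins. camera_params takes no time and is no camera call.
- arm.sign_off(): hands the job in; it is judged then, once.
The state is a dict: "clock": time; "joints": joint angles; "dq": joint speeds; "joint_efforts": joint torques, N m; "position": TCP position; "ee_rot": TCP orientation; "force": force on the tool from outside, world axes, zero at the start; "ft_torque": the same for the moment, N m; "width": opening from 0.0 (shut) to 1.0 (fully open); "gripper_force": force on a finger pad.
Only numpy, scipy, OpenCV 4.12 (cv2) and the standard library are available. Lean on these libraries where they do the work, as an engineer would, in place of code of your own. Each camera call takes 0.05 s, during which the arm holds its last target. There are 200 camera calls.

## Working session

There is one attempt and no reset: what is moved stays moved. The work goes in short steps, Python scripts to look and compute and a tool call to move; the robot and the scene stay as the last step left them, time stands still between calls to the robot, and variables do not carry over. Pictures are saved under pics/ and viewed, at most 10 in all, crops included, and the job is handed in when it is done.

Besides the shell and the picture viewer there is one more tool, called after "Call:" as name(argument=value, ...) on one line, values as JSON. apply_moves: Moves the arm, as the interface text tells. Its arguments: {"type":"object","properties":{"commands":{"type":"array"},"newtons":{"type":"number"}},"required":["commands"]}

```bash
mkdir -p pics; cat > h.py <<'E'
import numpy as np, cv2
from cell import observe, imaging, arm
def grab(n):
    im,d=imaging.get_image(n); return im,d
def ray(n,u,v):
    p=imaging.camera_params(n);K=np.array(p["camera_matrix"]);c=np.linalg.solve(K,[u,v,1.])
    return np.array(p["origin"]),np.array(p["rotation"])@np.array([c[0],-c[1],-1.])*1.0
def plane(n,u,v,z):
    o,r=ray(n,u,v); return o+r*(z-o[2])/r[2]
def pix(n,P):
    p=imaging.camera_params(n);q=np.array(p["rotation"]).T@(np.array(P)-np.array(p["origin"]))
    k=np.array(p["camera_matrix"])@np.array([q[0],-q[1],-q[2]]);return k[:2]/k[2]
def save(f,im,box=None,s=1):
    if box: im=im[box[1]:box[3],box[0]:box[2]]
    cv2.imwrite("pics/"+f,cv2.resize(im[:,:,::-1],None,fx=s,fy=s,interpolation=cv2.INTER_CUBIC))
E
python3 - <<'E'
from h import *
a,_=grab("scene");b,_=grab("top");save("s0.png",a);save("t0.png",b)
np.savez("f0.npz",a=a,b=b)
for n in("scene","top"):
    p=imaging.camera_params(n);print({k:np.round(v,3).tolist() if not isinstance(v,str) else v for k,v in p.items()})
s=observe();print(s,arm.grasp_offset)
E
```

```text
{'camera_matrix': [[445.824, 0.0, 248.952], [0.0, 445.824, 186.317], [0.0, 0.0, 1.0]], 'origin': [-0.102, -0.472, 0.461], 'rotation': [1.053, -0.501, -0.809]}
{'camera_matrix': [[381.848, 0.0, 257.088], [0.0, 381.848, 188.145], [0.0, 0.0, 1.0]], 'origin': [0.473, 0.018, 1.039], 'rotation': [0.061, -0.061, -1.589]}
{'clock': 0.1, 'joints': array([ 1.06038125,  0.43517735,  0.0249816 ,  1.57398766, -0.01158197,
        1.13398149, -0.07507307]), 'dq': array([ 6.16864193e-04, -1.13649481e-03,  1.28903619e-05, -2.67886720e-03,
        5.91593329e-04, -2.67687441e-04, -7.55573299e-04]), 'joint_efforts': array([ 1.94099121e-03, -6.69124603e+01,  9.87111926e-01, -3.15147257e+01,
       -6.06140401e-02,  3.73646419e-02,  1.60435670e-04]), 'position': array([ 0.24764436, -0.57336097,  0.22601574]), 'ee_rot': array([-3.07520643e+00, -6.35828252e-01,  6.74066139e-04]), 'force': array([-0.64831655,  0.42722008,  0.48317129]), 'ft_torque': array([-0.00661632,  0.01875486, -0.01792347]), 'gripper_force': 0.0, 'width': 0.997261097882726} 0.0188
```

View pics/s0.png

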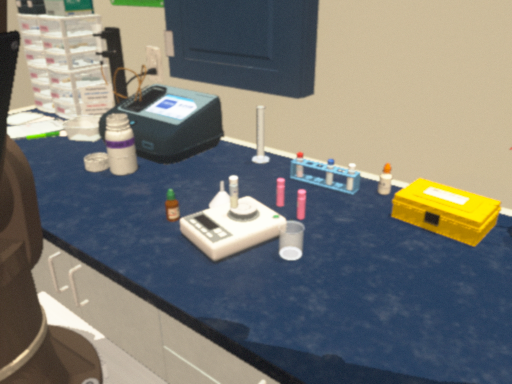

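View pics/t0.png

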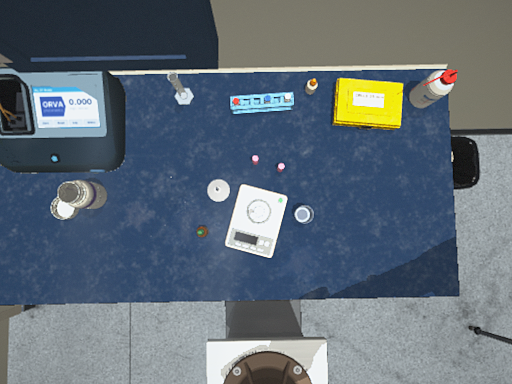

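The scene view shows the white balance with the capped vial on its pan at (234,190). The funnel (220,197), dropper bottle (172,205) and beaker (291,240) stand beside it. In the top view the pan is at about (259,210). Could be taken for the vial: the pink vials at scene (281,190) and (301,203), and the white-capped tube in the blue rack at (351,175). My choice is the one on the pan, (234,190). Next is a close crop and measurements.

```bash
sed -i 's/np.array(p\["rotation"\])/cv2.Rodrigues(np.array(p["rotation"],float))[0]/' h.py
python3 - <<'E'
from h import *
f=np.load("f0.npz");a,b=f["a"],f["b"]
A=cv2.resize(a[165:260,165:310],None,fx=5,fy=5,interpolation=cv2.INTER_CUBIC)
B=cv2.resize(b[175:265,190:325],None,fx=5,fy=5,interpolation=cv2.INTER_CUBIC)
save("c0.png",A);save("c1.png",B)
# balance top from top view
m=((b.min(2)>150)).astype(np.uint8);n,l,st,ce=cv2.connectedComponentsWithStats(m)
i=np.argmax([s[4] if 225<c[0]<295 and 180<c[1]<260 else 0 for s,c in zip(st,ce)])
r=cv2.minAreaRect(np.argwhere(l==i)[:,::-1].astype(np.float32));print(st[i],r)
bx=np.array([plane("top",*q,.040) for q in cv2.boxPoints(r)]);print(bx.round(4),bx.mean(0),[np.linalg.norm(bx[k]-bx[k-1]) for k in range(4)])
E
```

```text
[ 225  184   63   74 2985] ((255.91539001464844, 220.47691345214844), (49.553768157958984, 64.81458282470703), 15.255120277404785)
[[ 0.4039  0.1066  0.04  ]
 [ 0.5659  0.0597  0.04  ]
 [ 0.5291 -0.0649  0.04  ]
 [ 0.368  -0.0167  0.04  ]] [0.46673417 0.02118832 0.04      ] [np.float64(0.12834982849358356), np.float64(0.16863213475332917), np.float64(0.12997665460576835), np.float64(0.16818196147107006)]
```

View pics/c0.png

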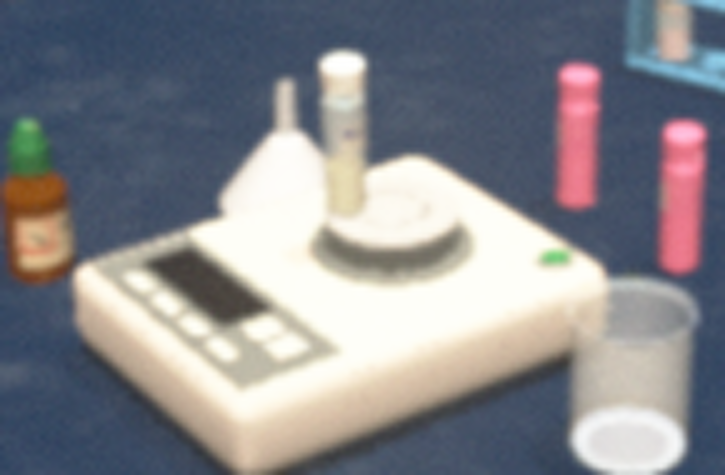

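View pics/c1.png

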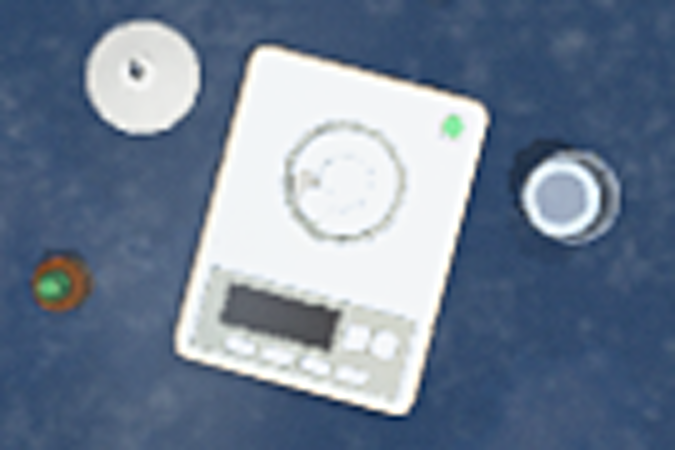

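The crops show the vial clearly: white cap at scene px (233.6,177), base at about (234,207). It stands at the left (+y) part of the pan, and the pink ones are clearly different. In the top view the pan circle is at about (259,211) and the ring is visible. Now to measure with depth and rays.

```bash
cat >> h.py <<'E'
def cloud(n,d):
    p=imaging.camera_params(n);K=np.array(p["camera_matrix"]);v,u=np.mgrid[:384,:512]
    c=np.stack([(u-K[0,2])/K[0,0]*d,-(v-K[1,2])/K[1,1]*d,-d],-1)
    return c@cv2.Rodrigues(np.array(p["rotation"],float))[0].T+np.array(p["origin"])
def vial(verbose=1):
    out={}
    for n in("top","scene"):
        im,d=grab(n);P=cloud(n,d)
        k=(d>0)&(np.hypot(P[...,0]-.49,P[...,1]-.015)<.035)&(P[...,2]>.07)&(P[...,2]<.125)
        q=P[k];out[n]=(im,d,P,k)
        t=k&(P[...,2]>.108)
        v,u=np.nonzero(t)
        if len(v): print(n,len(q),"cap px",u.mean().round(2),v.mean().round(2),u.min(),u.max(),v.min(),v.max(),"mean",P[t].mean(0).round(4),"zmax",P[t][:,2].max().round(4))
        if len(q): print(" body mean",q.mean(0).round(4),"mid",((q.min(0)+q.max(0))/2).round(4))
    return out
E
python3 - <<'E'
from h import *
o=vial()
print("pan top",plane("top",259,211.2,.056),"panpx",pix("top",[.4907,.0142,.056]),pix("scene",[.4907,.0142,.056]))
print("vial base scene",plane("scene",234,206.5,.056),"cap",plane("scene",233.6,177.4,.118))
im,d,P,k=o["top"]
g=(d>0)&(abs(P[...,2]-.056)<.005)&(np.hypot(P[...,0]-.49,P[...,1]-.015)<.04);print("pan pts",g.sum(),P[g].mean(0),(P[g].min(0)+P[g].max(0))/2,np.ptp(P[g],0))
for nm,u,v,z in(("funnel",218.6,190.5,0),("bottle",202,232,.0),("beaker",304,214,0)):print(nm,plane("top",u,v,z).round(3))
E
```

```text
top 36 cap px 253.09 215.46 250 256 213 218 mean [0.4789 0.0276 0.1174] zmax 0.1211
 body mean [0.4788 0.0274 0.117 ] mid [0.4788 0.0277 0.112 ]
scene 218 cap px 232.72 179.8 229 237 176 184 mean [0.4759 0.0261 0.1154] zmax 0.1199
 body mean [0.4746 0.0251 0.0969] mid [0.4775 0.0271 0.0956]
pan top [0.48991105 0.01281515 0.056     ] panpx [258.45519847 210.90305269] [243.08289134 206.62199014]
vial base scene [0.48042237 0.0286024  0.056     ] cap [0.48085589 0.02801049 0.118     ]
pan pts 301 [0.49117456 0.01146972 0.0549883 ] [0.49045305 0.01286357 0.05554804] [0.05159736 0.0516694  0.00892051]
funnel [0.549 0.122 0.   ]
bottle [0.438 0.168 0.   ]
beaker [ 0.481 -0.109  0.   ]
```

Call:
apply_moves(commands=[[13,0.2,0.6,0,0.3],[13,0.3,0.85,0,0.3],[13,0.3,0.85,0,0.3],[13,0.3,0.85,0,0.3],[13,0.3,0.85,0,0.3],[13,0.3,0.85,0,0.3],[13,0.3,0.85,0,0.3],[13,0.3,0.85,0,0.3],[13,0.3,0.85,0,0.3],[13,0.3,0.85,0,0.3],[13,0.3,0.85,0,0.3],[13,0.3,0.85,0,0.3]])

```text
clock: 1.7
position: [0.4582, 0.0247, 0.2269]
ee_rot: [1.408, 2.808, -0.0]
force: [1.0, -0.6, 0.7]
width: 0.132
gripper_force: 0.0
```

Call:
apply_moves(commands=[[13,-0.02,0.25,0,0.056],[13,0,0.25,-0.4,0],[13,0,0,-0.8,0],[13,0,0,-0.8,0],[13,0,0,-0.43,0],[13,0,0,0,0],[13,0,0,0,0]])

```text
clock: 2.58
position: [0.4571, 0.053, 0.0819]
ee_rot: [1.375, 2.823, 0.001]
force: [0.7, 0.6, 0.4]
width: 0.129
gripper_force: 0.0
```

```bash
python3 - <<'E'
from h import *
s=observe();print(s["position"],s["ee_rot"],s["force"])
o=vial()
A=o["scene"][0][150:240,180:300];B=o["top"][0][180:240,220:300]
A=cv2.resize(A,None,fx=5,fy=5,interpolation=2);B=cv2.resize(B,(600,450),interpolation=2)[:, :]
save("d0.png",np.vstack([A[:, :600],B])[:,:],s=.66)
print("tip px",pix("scene",s["position"]),pix("top",s["position"]))
E
```

```text
[0.45714453 0.05303676 0.08187323] [1.37548263e+00 2.82346544e+00 5.96631292e-04] [0.71104402 0.62919062 0.37466213]
scene 197 cap px 234.11 180.11 230 237 176 184 mean [0.4771 0.0237 0.1149] zmax 0.1198
 body mean [0.4747 0.0246 0.0942] mid [0.4771 0.0266 0.0951]
tip px [216.07214292 195.4644577 ] [243.19333701 224.48463872]
```

View pics/d0.png

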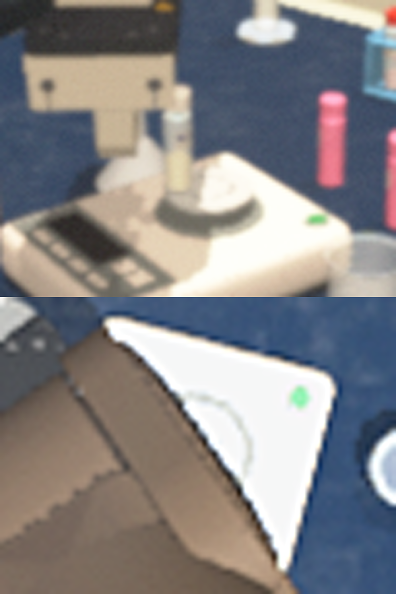

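The picture shows the finger beside the vial, with its tip at scene px (216,196), which matches the projected TCP (216,195.5). The calibration holds. Now lower to push height and approach to just short of contact.

Call:
apply_moves(commands=[[13,0,0,-0.2,0],[13,0,0,-0.16,0],[13,0,0,0,0],[13,0.04,-0.05,0,0],[13,0.04,-0.05,0,0],[13,0.04,-0.05,0,0],[13,0.03,-0.03,0,0],[13,0,0,0,0],[13,0,0,0,0]])

```text
clock: 3.8
position: [0.4656, 0.0425, 0.0594]
ee_rot: [-1.375, -2.825, -0.0]
force: [-0.4, 0.4, 1.1]
width: 0.13
gripper_force: 0.0
```

```bash
python3 - <<'E'
from h import *
s=observe();print(s["position"],s["ee_rot"],s["force"])
o=vial()
save("e0.png",o["scene"][0],(190,160,290,235),6)
for p in ([.479,.0277],[.4905,.0132]): print(pix("scene",p+[.118]),pix("scene",p+[.056]))
E
```

```text
[0.46556718 0.04249179 0.05935373] [-1.37475860e+00 -2.82473775e+00 -6.59952243e-05] [-0.35279999  0.36213523  1.13905388]
 body mean [0.4738 0.0255 0.0769] mid [0.4717 0.0305 0.078 ]
[233.09257957 177.76286584] [233.88605723 206.90470581]
[242.92655623 177.66075452] [243.41923957 206.80612347]
```

View pics/e0.png

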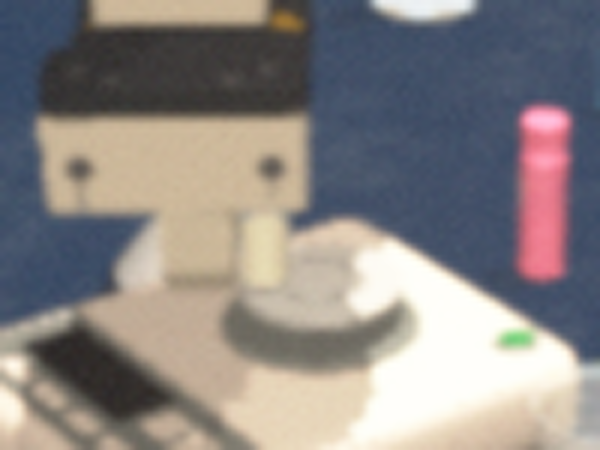

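The vial is still at base px (234.4,207), with a small gap to the finger and the fingertip low. Starting the slow push.

Call:
apply_moves(commands=[[13,0.01,-0.012,0,0],[13,0.02,-0.024,0,0],[13,0.02,-0.024,0,0],[13,0.02,-0.024,0,0],[13,0.02,-0.024,0,0],[13,0.02,-0.024,0,0],[13,0.02,-0.024,0,0],[13,0.02,-0.024,0,0],[13,0.01,-0.012,0,0],[13,0,0,0,0],[13,0,0,0,0]])

```text
clock: 5.28
position: [0.4752, 0.0309, 0.0593]
ee_rot: [-1.375, -2.825, 0.0]
force: [-0.3, 0.1, -0.8]
width: 0.126
gripper_force: 0.0
```

```bash
python3 - <<'E'
from h import *
s=observe();print(s["position"],s["force"])
im,d=grab("scene")
save("e1.png",im,(190,160,290,235),6)
E
```

```text
[0.47519405 0.03092856 0.05932791] [-0.33915423  0.08436815 -0.81969977]
```

View pics/e1.png

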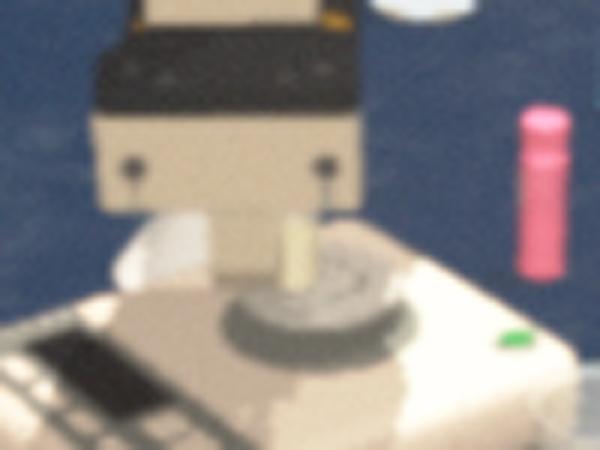

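The vial is upright and its visible edge moved 4.5 px (about 9 mm) along with the finger. About 8 mm remain. Push the rest, then back off and rise.

Call:
apply_moves(commands=[[13,0.01,-0.012,0,0],[13,0.02,-0.024,0,0],[13,0.02,-0.024,0,0],[13,0.02,-0.024,0,0],[13,0.01,-0.012,0,0],[13,0,0,0,0],[13,0,0,0,0],[13,-0.03,0.036,0,0],[13,-0.1,0.12,0,0],[13,-0.15,0.18,0,0],[13,-0.15,0.18,0,0]])

```text
clock: 6.7
position: [0.4533, 0.0572, 0.0594]
ee_rot: [-1.374, -2.825, -0.0]
force: [-0.8, 0.4, -0.3]
width: 0.133
gripper_force: 0.0
```

Call:
apply_moves(commands=[[13,0,0,0.3,0],[13,0,0,0.8,0],[13,0,0,0.8,0],[13,-0.5,0.5,0.4,0],[13,-0.8,0.5,0,0],[13,-0.8,0.5,0,0],[13,0,0.8,0,0],[13,0,0.8,0,0],[13,0,0,0,0]])

```text
clock: 7.82
position: [0.3268, 0.2461, 0.1977]
ee_rot: [-1.365, -2.828, -0.004]
force: [-0.6, -0.5, -0.5]
width: 0.129
gripper_force: 0.0
```

```bash
python3 - <<'E'
from h import *
s=observe();print(s["position"],s["force"])
o=vial()
save("g0.png",cv2.resize(o["scene"][0][150:240,190:310],(600,450),interpolation=2))
B=o["top"];im,d,P,k=B
g=(d>0)&(abs(P[...,2]-.056)<.005)&(np.hypot(P[...,0]-.49,P[...,1]-.015)<.04);print("pan pts",g.sum(),(P[g].min(0)+P[g].max(0))/2,np.ptp(P[g],0))
save("g1.png",im,(225,180,295,235),8)
E
```

```text
[0.32676007 0.24613764 0.19768126] [-0.61294461 -0.5094675  -0.52329729]
top 38 cap px 259.42 211.42 257 262 209 214 mean [0.4883 0.0121 0.1174] zmax 0.1206
 body mean [0.4877 0.0127 0.1145] mid [0.4871 0.0131 0.1016]
scene 229 cap px 241.94 180.29 238 246 176 184 mean [0.4848 0.011  0.1153] zmax 0.1199
 body mean [0.4835 0.0103 0.0966] mid [0.4861 0.012  0.095 ]
pan pts 297 [0.49049061 0.01284694 0.05593651] [0.05161714 0.05170301 0.00960212]
```

View pics/g0.png

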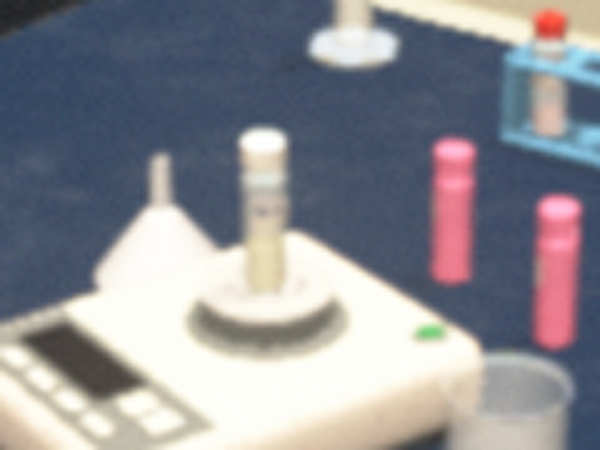

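View pics/g1.png

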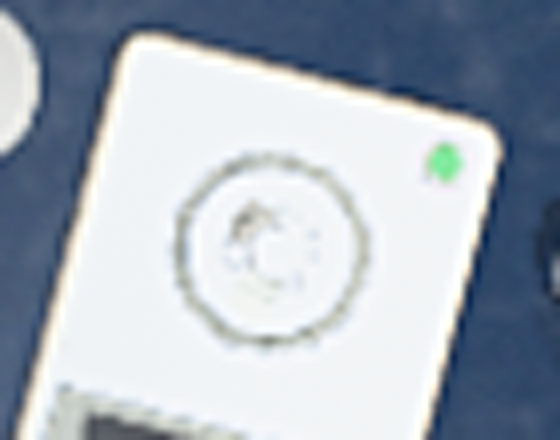

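The vial stands upright in the middle of the pan: scene base at (243,207), pan centre (243.4,206.8), and its cap is inside the ring in the top view. It measures (0.488, 0.012) against the pan's (0.4905, 0.013), about 2.5 mm off. The bystanders are untouched and the arm is clear, so I'm handing in.

```bash
python3 -c "
from cell import arm
print(arm.sign_off())"
```

```text
the job is handed in; nothing more can be done
None
```

The vial stands upright inside the engraved ring, about 2.5 mm off the pan's centre by my measurement (5 mm allowed), with the arm clear, and the job is handed in.

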